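# Fit a tier to the figure drying stand

### The arm

A 6-joint arm with a two-finger parallel gripper is mounted at the origin on the work surface. World frame = base frame: x ahead of the robot, y to its left, z up, the work surface at z = 0. Lengths are in mm, angles in rad, forces in N, time in s.
With the tool pointing down it reaches from about 350 to 875 mm from the base axis. Payload 4.2 kg.
Tool frame: the origin (TCP) lies at the very end of the fingers, on their centre line; the grasp point (between the pads) lies 19 mm behind it; z points along the fingers, y is the line along which they close (so a half turn about z gives the same grasp; the last joint's range is limited). The gripper opens to 85 mm and grips with 20 to 120 N. Pads are 22 mm wide; open, the fingers measure 114 mm over their backs; the gripper's body (76 mm by 85 mm) begins 54 mm behind the grasp point. The pads swing forward as they close: fully open they stand 13 mm farther back than shut.
Start: joints at [-0.911, 0.385, 0.008, 0, -1.194, -0.259], TCP at [243.86, -575.44, 231.312] pointing down, gripper open.
Joint ranges: [-3.14, 3.14], [-1.21, 2.06], [-1.07, 1.41], [-3.16, 2.05], [-2.99, -0.16], [-3.1, 3.1]. Speed limits (rad/s): [2.79, 2.79, 3.14, 3.14, 3.14, 3.14].

### API

Orientations are given as a unit quaternion [x, y, z, w].
In Python, from bench import arm gives the robot as it stands.
- The arm moves only by the tool servo_tool, never from a script. Its argument "rows" is a list that holds one entry, the list of rows, each a list of 7 numbers: the finger opening in mm, from 0 to 85.4, then the shift along the tool's x, y, z in mm, then the turn, a rotation vector about the tool's x, y, z in rad. A call has 1 to 10 rows; each row is the pose to reach, as a shift and turn from the pose commanded when the call began, along the tool's axes at that moment; what a row does not reach only later rows make up. A row lasts 1/8 s, in which the tool goes at most 62.5 mm and 10.7 degrees, less where a joint would pass 70% of its speed; a pose out of reach is approached as far as the arm can. A call with a gripper value outside its range is refused whole. The fingers move at their own pace and stop on an object; the grip force is fixed at half the most. Time passes only in rows, so rows that repeat a pose let the fingers close. It gives the time, the measured TCP pose, the force, the opening and the grip force at its end, in the units of the state.
- arm.read_state(): the state, without advancing time (a new reading comes with each control period).
- arm.get_image(name): name is "scene" or "side" or "wrist"; returns the picture (420x560x3 uint8, red, green, blue); there is no depth.
- arm.camera_params(name): a dict with "intrinsics" (3x3 intrinsics, pixels), "R" (3x3) and "t" (3): a world point X has camera coordinates R X + t. Camera axes: x right, y down, z forward; pixel columns grow to the right and rows downward; lengths in mm; the calibration is good to about 2 mm. A picture is of the moment at which its call begins: read the wrist's pose just before it. camera_params takes no time and is no camera call; for the wrist camera it gives the pose at the moment of the call.
- arm.job_done(): hands the job in; it is judged then, once.
The state is a dict: "clock": time; "joints": joint angles; "joint_vel": joint speeds; "joint_efforts": joint torques, N m; "position": TCP position; "ee_rot": TCP orientation; "contact_force": force on the tool from outside, world axes, zero at the start; "wrist_torque": the same for the moment, N m; "gripper_width": finger opening in mm; "grasp_force": force on a finger pad.
Only numpy, scipy, OpenCV 4.12 (cv2) and the standard library are available. Lean on these libraries where they do the work, as an engineer would, in place of code of your own. Each camera call takes 0.05 s, during which the arm holds its last target. There are 200 camera calls.

### The job

Fit the plywood tier to the drying stand: pick it up by its upright grip, thread its bush over the tall rod and lower it level and gently, without letting it drop down the rod or bind hard. Then turn it by feel about the rod until its keyway drops over the key, so that it lies flush on the stand's round foot, and let go. Leave the figures and the other things on the bench alone.

Things in the scene. Friction and masses are not known exactly. Their poses are not given: they have to be found in the camera images.
- stand: The drying stand, fixed on the bench (bench top z = 0): grey round foot 210 mm across, 30 mm high, with an upright steel rod 14 mm in diameter in its centre. Origin: centre of the underside, on the rod's axis; z up. Flush and home, the tier's origin is 30 mm above this origin, its x axis along the key's bearing; resting on top of the key the tier is 38 mm above.
- foot_top (a point): Centre of the foot's flat top, 30 mm up, on the rod's axis. A drive ring flush in it carries one steel key: a bar from 32 to 58 mm from the rod's axis, 8 mm wide, standing 8 mm above the foot's top. The ring is stiff (light pushes do not turn it) and was left anywhere within 0.5 rad either way of the stand's +x axis; its bearing is not reported: find it by feel or by eye.
- rod_tip (a point): Tip of the stand's rod, on its axis, 165 mm above the bench. The top 12 mm taper to 6 mm diameter; below that the rod is 14 mm.
- tier: The tier, loose, lying flat on the bench: pale plywood board 215 x 80 x 12 mm, 0.25 to 0.45 kg. Origin: centre of the bore, at the board's underside; x runs along the board away from the bore (board from x = -35 to +180 mm, y = -40 to +40 mm), z up.
- bush_top (a point): Centre of the top of the tier's steel bush (28 mm outside), 36 mm above the board's underside. The bore through bush and board is 16 mm in diameter and 36 mm deep.
- keyway (a point): Centre of the keyway, at the board's underside, x = 45 mm in the tier's frame: a slot through the board, 34 mm long along x (x = 28 to 62 mm) and 11 mm wide.
- tier_grip (a point): Grasp point in the tier's upright grip, a wooden block 40 mm along x, 12 mm thick along y, reaching 50 mm above the board's underside, close to the tier's centre of mass. The point is at x = 70, y = 0, z = 36 mm in the tier's frame (24 mm above the board's top). Axes as the tier's; fingers close along y.
- figure_a: Bystander: white moulded figure standing on a 30 mm square foot, 103 mm tall. Origin: centre of the underside.
- figure_b: Bystander: another such figure.
- figure_c: Bystander: another such figure.
- figure_d: Bystander: another such figure.
- flask: Bystander: green drinking flask, 72 mm across, 240 mm tall. Origin: centre of the underside.
- tin: Bystander: shallow steel tin lid, 90 mm across, 16 mm high.
- tape: Bystander: roll of yellow tape lying flat, 100 mm across, 45 mm high.
- brush: Bystander: dusting brush lying on the bench.
Mind the look-alikes: they are no part of the job. Leave any blue or red look-alike of the stand alone.

How it is judged:
By the outcome, as a careful person would: the job done as asked, in the order asked, and still so for the second after the job is handed in, with the robot touching nothing.
It also fails if it takes over 72 s, if anything falls off the work surface, if the arm or the gripper's body presses on something with over 40 N, if the wrist force passes 120 N, or if a joint passes its speed limit or range.

## Working session

There is one attempt and no reset: what is moved stays moved. The work goes in short steps, Python scripts to look and compute and a tool call to move; the robot and the scene stay as the last step left them, time stands still between calls to the robot, and variables do not carry over. Pictures are saved under pics/ and viewed, at most 10 in all, crops included, and the job is handed in when it is done.

Besides the shell and the picture viewer there is one more tool, called after "Call:" by a JSON object that holds its "name" and its "arguments". servo_tool: Moves the arm, as the interface text tells. Its arguments: {"type":"object","properties":{"rows":{"type":"array"}},"required":["rows"]}

```bash
mkdir -p pics; ls; python3 - <<'E'
from bench import arm
import cv2,numpy as np
for n in ["scene","side"]:
    im=arm.get_image(n); cv2.imwrite(f"pics/{n}0.png",im[:,:,::-1])
    p=arm.camera_params(n); print(n,np.round(p["intrinsics"],1).tolist(),np.round(-p["R"].T@p["t"],0),np.round(p["R"][2],2))
s=arm.read_state();print(s)
E
```

```text
pics
scene [[439.9, 0.0, 275.5], [0.0, 439.9, 207.8], [0.0, 0.0, 1.0]] [1167.  266.  983.] [-0.58 -0.26 -0.77]
side [[457.6, 0.0, 282.0], [0.0, 457.6, 201.7], [0.0, 0.0, 1.0]] [270. 846. 895.] [ 0.23 -0.73 -0.65]
{'clock': 0.1, 'joints': array([-9.11378471e-01,  3.85488695e-01,  6.79126613e-03, -4.16077088e-04,
       -1.19397107e+00, -2.58592192e-01]), 'joint_vel': array([-0.00043822,  0.00099446,  0.00184107,  0.00311463,  0.00070723,
        0.00026638]), 'joint_efforts': array([-7.29687508e-04, -3.93318021e+01,  1.88928044e+01,  4.19795126e+00,
       -2.62147470e-03,  2.90579763e-06]), 'position': array([ 243.67961991, -574.99847487,  230.33956931]), 'ee_rot': array([-1.98998628e-01,  9.79999302e-01,  9.24869870e-04, -2.41383892e-04]), 'contact_force': array([-0.05095269,  0.93832712, -0.48166169]), 'wrist_torque': array([-0.02983054,  0.00297584, -0.06837994]), 'grasp_force': 0.0, 'gripper_width': 85.66628088444462}
```

View pics/scene0.png

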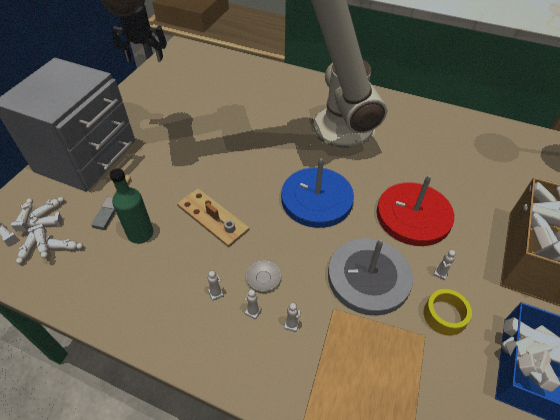

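View pics/side0.png

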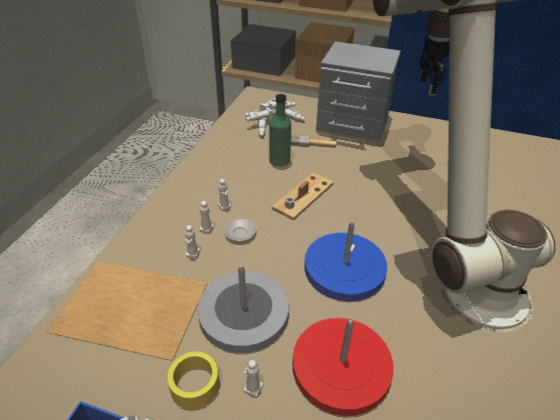

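Candidates for the stand in the scene view: blue (318,195), red (416,212) and grey (370,275). Grey fits the description, with its key near (352,271). The tier is the pale board at (213,217), with its bush at (230,226) and grip at (212,212). I'll confirm this in an enlarged crop and measure.

```bash
python3 - <<'E'
import cv2,numpy as np
S=cv2.imread("pics/scene0.png");D=cv2.imread("pics/side0.png")
def c(im,x,y,w=100,h=75,k=4): return cv2.resize(im[y:y+h,x:x+w],None,fx=k,fy=k,interpolation=cv2.INTER_CUBIC)
a=np.vstack([np.hstack([c(S,320,235),c(D,193,262)]),np.hstack([c(S,165,180),c(D,255,160)])])
cv2.imwrite("pics/crop1.png",a)
E
```

```text
(no output)
```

View pics/crop1.png

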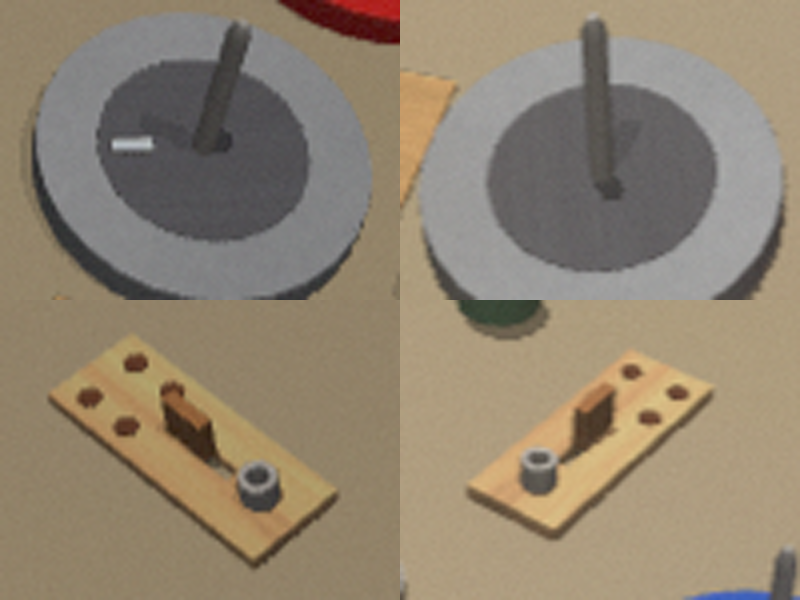

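Grey stand confirmed: scene key at about (353,271), rod tip at (380,241). The tier is confirmed too, with its bush top at scene (229.7,224) and side (290,199).

```bash
cat > h.py <<'E'
from bench import arm
import cv2,numpy as np
def cam(n): 
    p=arm.camera_params(n); return p["intrinsics"],p["R"],p["t"]
def ray(P,u,v):
    K,R,t=P; return -R.T@t, R.T@np.linalg.solve(K,[u,v,1])
def onz(P,u,v,z):
    c,d=ray(P,u,v); return c+d*(z-c[2])/d[2]
def tri(*L):
    A=np.zeros((3,3));b=np.zeros(3)
    for P,u,v in L:
        c,d=ray(P,u,v);d=d/np.linalg.norm(d);M=np.eye(3)-np.outer(d,d);A+=M;b+=M@c
    return np.linalg.solve(A,b)
E
python3 - <<'E'
from h import *
np.set_printoptions(precision=1,suppress=True)
S,D=cam("scene"),cam("side")
f=lambda x,y,X,Y:((x+.5)/4-.5+X,(y+.5)/4-.5+Y)
rs,rd=f(241,24,320,235),f(193,18,193,262)
print("tip",tri((S,*rs),(D,*rd)),onz(S,*rs,165),onz(D,*rd,165))
for n,P,(x0,y0,w,h) in(("scene",S,(315,230,110,90)),("side",D,(190,262,108,90))):
    im=cv2.imread(f"pics/{n}0.png").astype(int)[y0:y0+h,x0:x0+w]
    g=im.mean(2); m=((g>105)&(np.ptp(im,axis=2)<22)).astype(np.uint8)
    cs,hi=cv2.findContours(m,cv2.RETR_EXTERNAL,cv2.CHAIN_APPROX_NONE)
    q=max(cs,key=cv2.contourArea)[:,0]+[x0,y0]
    p=np.array([onz(P,*a,30)[:2] for a in q])
    c=p.mean(0)
    for _ in range(8):
        A=np.c_[2*p,np.ones(len(p))];s=np.linalg.lstsq(A,(p**2).sum(1),rcond=None)[0];c=s[:2];r=np.sqrt(s[2]+c@c)
        e=abs(np.hypot(*(p-c).T)-r);p=p[e<max(2,2*np.median(e))]
    print(n,"foot",c,r,len(p))
k=[onz(S,*f(a,144,320,235),38) for a in(112,132,153)];print("key",k)
b1,b2=f(259,176,165,180),f(141,156,255,160)
print("bush",tri((S,*b1),(D,*b2)),onz(S,*b1,36),onz(D,*b2,36))
for nm,P,L,o in(("s",S,[(338,193),(255,259),(50,97),(133,34)],(165,180)),("d",D,[(67,186),(152,227),(313,87),(231,50)],(255,160))):
    C=np.array([onz(P,*f(*a,*o),12)[:2] for a in L]); print(nm,C.tolist())
    d=(C[2]+C[3]-C[0]-C[1])/2;print("ax",np.linalg.norm(d),np.arctan2(d[1],d[0]), C.mean(0)-d/np.linalg.norm(d)*72.5,"width",np.linalg.norm(C[0]-C[1]))
E
```

```text
tip [543.3 249.7 164.6] [542.6 248.8 165. ] [543.5 251.4 165. ]
scene foot [541.7 249.2] 90.5395248950042 379
side foot [543.4 251.4] 103.03731273487966 191
key [array([567.2, 197.1,  38. ]), array([562.1, 208.5,  38. ]), array([556.8, 220.5,  38. ])]
bush [ 556.1 -140.9   38.7] [ 554.8 -141.6   36. ] [ 556.8 -144.7   36. ]
s [[530.2298089813846, -95.3205486490308], [602.3390021477423, -121.77069858980258], [536.8340708988721, -322.9170340931841], [459.53574545775905, -299.33160155046465]]
ax 213.71866761940143 -1.8950915744499017 [ 555.3 -141.1] width 76.80720129644357
d [[605.7646961021123, -120.81222850241454], [533.0980463844485, -98.94846568934156], [462.53066631358143, -299.9277759326426], [536.887058713183, -325.0455045589563]]
ax 214.2674456083859 -1.9022304637251046 [ 558.2 -142.6] width 75.88455775410416
```

```bash
cat >> h.py <<'E'
from scipy.spatial.transform import Rotation as Ro
def down(b): # tool z down, tool x at world bearing b
    x=np.array([np.cos(b),np.sin(b),0]);z=np.array([0,0,-1.]);return np.c_[x,np.cross(z,x),z]
def go(pos,b):
    s=arm.read_state();R=Ro.from_quat(s["ee_rot"]).as_matrix()
    return np.round(np.r_[R.T@(np.array(pos)-s["position"]),Ro.from_matrix(R.T@down(b)).as_rotvec()],3)
def st():
    s=arm.read_state();R=Ro.from_quat(s["ee_rot"]).as_matrix()
    print("t",s["clock"],"p",np.round(s["position"],1),"brg",round(np.arctan2(R[1,0],R[0,0]),3),"zax",np.round(R[:,2],3),"F",np.round(s["contact_force"],1),"T",np.round(s["wrist_torque"],2),"w",round(s["gripper_width"],1),"g",round(s["grasp_force"],1),"j",np.round(s["joints"],2))
E
python3 - <<'E'
from h import *
np.set_printoptions(precision=1,suppress=True)
S,D=cam("scene"),cam("side")
print("flask",onz(S,138,236,0),onz(D,280,160,0))
for a in((216,295),(252,314),(292,328),(443,275)):print("fig",onz(S,*a,0))
print("blue tip",onz(S,321,160,165),"red",onz(S,427,179,165))
st();print(go([534,-208.5,150],-1.9), go([534,-208.5,230],-1.9))
E
```

```text
flask [ 671.5 -366.7    0. ] [ 662.6 -369.8   -0. ]
fig [743.3 -83.2   0. ]
fig [752.9  21.    0. ]
fig [746.8 123.    0. ]
fig [456.  422.6   0. ]
blue tip [351.7  36.7 165. ] red [306.9 307.2 165. ]
t 0.1 p [ 243.7 -575.   230.3] brg -2.741 zax [-0.  0. -1.] F [-0.1  0.9 -0.5] T [-0.   0.  -0.1] w 85.7 g 0.0 j [-0.9  0.4  0.  -0.  -1.2 -0.3]
[-410.3  224.1   80.7    0.     0.    -0.8] [-410.3  224.2    0.7    0.     0.    -0.8]
```

Call:
{"name": "servo_tool", "arguments": {"rows": [[[85,-50,28,10,0,0,-0.1],[85,-100,55,20,0,0,-0.2],[85,-150,82,30,0,0,-0.3],[85,-200,110,40,0,0,-0.4],[85,-250,137,50,0,0,-0.5],[85,-300,164,60,0,0,-0.62],[85,-355,194,70,0,0,-0.74],[85,-410,224,80,0,0,-0.842],[85,-410,224,80,0,0,-0.842],[85,-410,224,80,0,0,-0.842]]]}}

```text
clock: 1.35
position: [533.7, -208.9, 150.8]
ee_rot: [-0.582, 0.813, 0.0, -0.001]
contact_force: [-0.5, -1.0, 1.1]
gripper_width: 84.6
grasp_force: 0.0
```

```bash
python3 - <<'E'
from h import *
st()
P=cam("wrist");im=arm.get_image("wrist");cv2.imwrite("pics/w1.png",im[:,:,::-1])
np.savez("w1.npz",K=P[0],R=P[1],t=P[2]);print(P)
E
```

```text
t 1.35 p [ 533.7 -208.9  150.8] brg -1.898 zax [-0.001  0.    -1.   ] F [-0.5 -1.   1.1] T [0.01 0.03 0.05] w 84.6 g 0.0 j [-0.09  0.37 -0.23 -0.   -0.97 -0.24]
(array([[328.57481168,   0.        , 279.7602884 ],
       [  0.        , 328.57481168, 208.65347746],
       [  0.        ,   0.        ,   1.        ]]), array([[-0.94703325,  0.3211316 ,  0.00158837],
       [ 0.31004324,  0.91302202,  0.26507353],
       [ 0.08367327,  0.25152591, -0.96422689]]), array([572.3336836 ,  12.03996957, 308.82039721]))
```

View pics/w1.png

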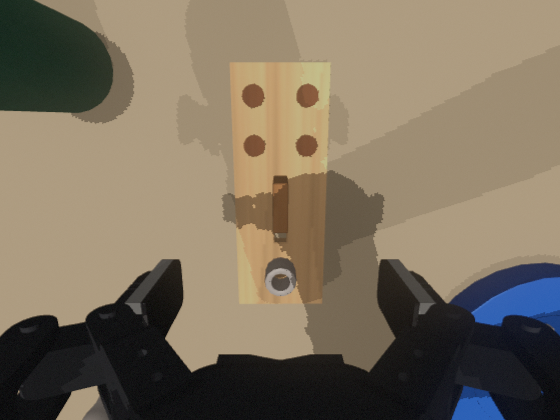

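The wrist view shows the board upright in the picture, with the bush at (281,282), the grip top centred near (280,205) and the board corners at (231,62), (330,62), (322,304) and (240,304).

```bash
python3 - <<'E'
from h import *
np.set_printoptions(precision=2,suppress=True)
z=np.load("w1.npz");P=(z["K"],z["R"],z["t"])
print("bush",onz(P,281,282,36))
C=np.array([onz(P,*a,12)[:2] for a in((231,62),(330,62),(322,304),(240,304))])
d=(C[0]+C[1]-C[2]-C[3])/2;L=np.linalg.norm(d);b=np.arctan2(d[1],d[0]);bore=C.mean(0)-d/L*72.5
print(C,L,b,"bore",bore,"grip",bore+70*d/L)
im=cv2.imread("pics/w1.png");h=cv2.cvtColor(im,cv2.COLOR_BGR2HSV)
for v in (185,195,205,215,225): print(v,im[v,268:294].sum(1).tolist() if 0 else np.where(im[v,262:300].astype(int).sum(1)<230)[0][[0,-1]]+262)
for u in (280.5,):
  for v in(180,232): print("grip top",onz(P,u,v,50))
print(go([534,-208.5,19],-1.9))
E
```

```text
bush [ 554.96 -142.48   36.  ]
[[ 534.77 -325.44]
 [ 460.52 -300.28]
 [ 528.92  -95.37]
 [ 603.93 -120.88]] 215.97929666640385 -1.8948866287255397 bore [ 555.12 -141.77] grip [ 532.83 -208.12]
185 [286 287]
195 [275 287]
205 [273 287]
215 [273 287]
225 [273 287]
grip top [ 525.9  -229.86   50.  ]
grip top [ 539.14 -190.73   50.  ]
[ -1.2   -0.33 132.1    0.    -0.     0.  ]
```

Call:
{"name": "servo_tool", "arguments": {"rows": [[[85,-0.8,0.8,40,0,0,-0.003],[85,-0.8,0.8,85,0,0,-0.003],[85,-0.8,0.8,120,0,0,-0.003],[85,-0.8,0.8,132,0,0,-0.003],[45,-0.8,0.8,132,0,0,-0.003],[10,-0.8,0.8,132,0,0,-0.003],[0,-0.8,0.8,132,0,0,-0.003],[0,-0.8,0.8,132,0,0,-0.003],[0,-0.8,0.8,132,0,0,-0.003]]]}}

```text
clock: 2.52
position: [534.1, -208.2, 20.4]
ee_rot: [-0.584, 0.812, -0.001, 0.0]
contact_force: [-1.0, 1.9, 5.4]
gripper_width: 11.3
grasp_force: 60.1
```

```bash
python3 - <<'E'
from h import *
st()
E
```

```text
t 2.525 p [ 534.1 -208.2   20.4] brg -1.895 zax [ 0.001 -0.    -1.   ] F [-1.   1.9  5.4] T [0.26 0.24 0.04] w 11.3 g 60.1 j [-0.09  0.53 -0.36  0.   -0.67 -0.24]
```

Call:
{"name": "servo_tool", "arguments": {"rows": [[[0,0,0,-5,0,0,0],[0,0,0,-20,0,0,0],[0,0,0,-60,0,0,0],[0,0,0,-110,0,0,0],[0,0,0,-160,0,0,0],[0,0,0,-195,0,0,0],[0,0,0,-205,0,0,0],[0,0,0,-205,0,0,0]]]}}

```text
clock: 3.52
position: [532.9, -207.9, 223.9]
ee_rot: [-0.583, 0.812, 0.0, 0.0]
contact_force: [-0.4, -0.3, -4.9]
gripper_width: 11.4
grasp_force: 59.0
```

```bash
python3 - <<'E'
from h import *
st();print(go([560.4,182.2,225],-1.32))
E
```

```text
t 3.525 p [ 532.9 -207.9  223.9] brg -1.896 zax [-0.     0.001 -1.   ] F [-0.4 -0.3 -4.9] T [0.01 0.07 0.02] w 11.4 g 59.0 j [-0.09  0.3  -0.14 -0.   -1.13 -0.24]
[-3.78458e+02  9.86870e+01 -8.34000e-01  1.00000e-03  1.00000e-03
 -5.76000e-01]
```

Call:
{"name": "servo_tool", "arguments": {"rows": [[[0,-25,6,0,0,0,-0.04],[0,-75,20,0,0,0,-0.12],[0,-130,34,0,0,0,-0.2],[0,-185,48,0,0,0,-0.29],[0,-240,62,0,0,0,-0.38],[0,-295,77,0,0,0,-0.46],[0,-340,89,0,0,0,-0.52],[0,-370,96.5,0,0,0,-0.56],[0,-378.5,98.7,0,0,0,-0.576],[0,-378.5,98.7,0,0,0,-0.576]]]}}

```text
clock: 4.78
position: [560.0, 181.8, 222.4]
ee_rot: [0.79, -0.613, -0.001, 0.002]
contact_force: [0.3, -0.6, -3.7]
gripper_width: 10.7
grasp_force: 58.9
```

```bash
python3 - <<'E'
from h import *
st()
o={}
for n in("wrist","scene","side"):
    P=cam(n);im=arm.get_image(n)[:,:,::-1];cv2.imwrite(f"pics/{n}2.png",im);o[n]=P
np.savez("w2.npz",K=o["wrist"][0],R=o["wrist"][1],t=o["wrist"][2])
S=cv2.imread("pics/scene2.png");D=cv2.imread("pics/side2.png");W=cv2.imread("pics/wrist2.png")
def uv(P,X):
    q=P[0]@(P[1]@np.array(X)+P[2]);return q[:2]/q[2]
def c(im,x,y,w,h,k): return cv2.resize(im[y:y+h,x:x+w],None,fx=k,fy=k,interpolation=cv2.INTER_CUBIC)
L=[]
for n,im in(("scene",S),("side",D)):
    u=uv(o[n],[543,250,200]).astype(int)-[50,37];print(n,u);L.append(c(im,*u,100,75,4))
a=np.vstack([np.hstack(L),np.hstack([c(W,180,220,200,150,2),c(W,0,0,560,420,1)[:300,:400]])])
cv2.imwrite("pics/crop2.png",a)
E
```

```text
t 4.775 p [560.  181.8 222.4] brg -1.32 zax [-0.003 -0.002 -1.   ] F [ 0.3 -0.6 -3.7] T [ 0.01 -0.03  0.01] w 10.7 g 58.9 j [ 0.59  0.33 -0.1  -0.   -1.15 -0.34]
scene [333 194]
side [190 217]
```

View pics/crop2.png

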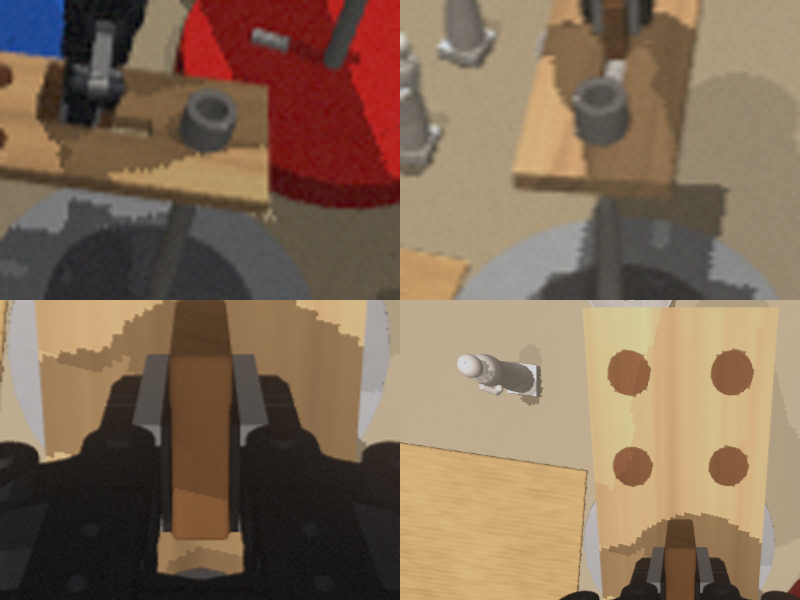

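The scene crop shows the bush top at (209,107). The side crop shows it at (200,94), with the board level over the foot. Triangulating it with the same two cameras as the rod tip.

```bash
python3 - <<'E'
from h import *
np.set_printoptions(precision=1,suppress=True)
S,D=cam("scene"),cam("side")
f=lambda x,y,X,Y:((x+.5)/4-.5+X,(y+.5)/4-.5+Y)
# refine bush top ellipse: bright rim around
a,b=f(209,107,333,194),f(200,94,190,217)
B=tri((S,*a),(D,*b));print("bush",B,onz(S,*a,238.5),onz(D,*b,238.5))
rs,rd=f(241,24,320,235),f(193,18,193,262)
T=tri((S,*rs),(D,*rd));print("tip",T,onz(S,*rs,165),onz(D,*rd,165))
s=arm.read_state();R=Ro.from_quat(s["ee_rot"]).as_matrix();print("bush-tcp in tool",R.T@(B-s["position"]),s["position"])
L=[]
for n,u in(("scene2",(360,195)),("side2",(215,215))):
    im=cv2.imread(f"pics/{n}.png");L.append(cv2.resize(im[u[1]:u[1]+50,u[0]:u[0]+50],None,fx=8,fy=8,interpolation=cv2.INTER_CUBIC))
cv2.imwrite("pics/crop3.png",np.hstack(L))
E
```

```text
bush [544.2 246.9 239.1] [542.7 246.  238.5] [544.9 247.6 238.5]
tip [543.3 249.7 164.6] [542.6 248.8 165. ] [543.5 251.4 165. ]
bush-tcp in tool [-68.1  -0.6 -15.4] [560.5 180.8 223.7]
```

View pics/crop3.png

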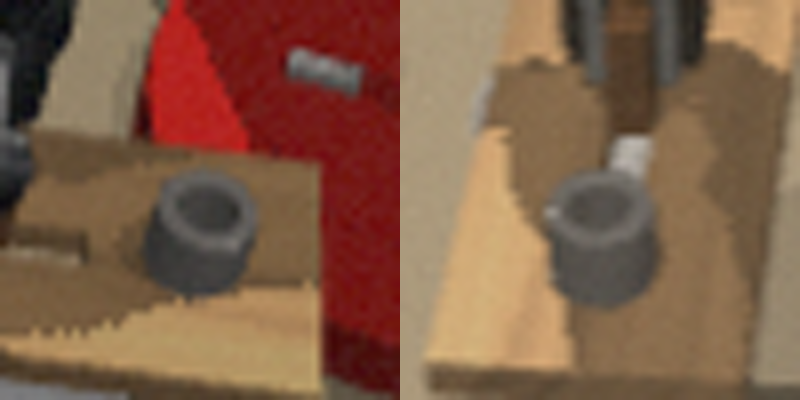

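```bash
python3 - <<'E'
from h import *
np.set_printoptions(precision=1,suppress=True)
S,D=cam("scene"),cam("side")
print(tri((S,385.6,221.1),(D,239.9,240.5)),onz(S,385.6,221.1,238.5),onz(D,239.9,240.5,238.5))
st()
E
```

```text
[544.  248.1 238.3] [544.  247.9 238.5] [543.9 248.4 238.5]
t 4.925 p [560.5 180.8 223.7] brg -1.321 zax [-0. -0. -1.] F [ 0.6 -0.8 -3.3] T [ 0.  0. -0.] w 10.9 g 58.9 j [ 0.6  0.3 -0.1 -0.  -1.1 -0.3]
```

Call:
{"name": "servo_tool", "arguments": {"rows": [[[0,-1.3,0.2,0,0,0,0],[0,-1.3,0.2,10,0,0,0],[0,-1.3,0.2,20,0,0,0],[0,-1.3,0.2,30,0,0,0],[0,-1.3,0.2,34,0,0,0],[0,-1.3,0.2,37,0,0,0],[0,-1.3,0.2,40,0,0,0],[0,-1.3,0.2,43,0,0,0],[0,-1.3,0.2,46,0,0,0],[0,-1.3,0.2,46,0,0,0]]]}}

```text
clock: 6.18
position: [560.1, 183.1, 178.1]
ee_rot: [0.79, -0.613, -0.0, 0.0]
contact_force: [0.3, -0.1, -3.3]
gripper_width: 11.0
grasp_force: 58.9
```

```bash
python3 -c "
from h import *
st()"
```

```text
t 6.175 p [560.1 183.1 178.1] brg -1.32 zax [-0. -0. -1.] F [ 0.3 -0.1 -3.3] T [ 0.01  0.01 -0.  ] w 11.0 g 58.9 j [ 0.59  0.37 -0.16 -0.   -1.04 -0.34]
```

Call:
{"name": "servo_tool", "arguments": {"rows": [[[0,0,0,2,0,0,0],[0,0,0,4,0,0,0],[0,0,0,6,0,0,0],[0,0,0,8,0,0,0],[0,0,0,10,0,0,0],[0,0,0,12,0,0,0],[0,0,0,14,0,0,0],[0,0,0,14,0,0,0]]]}}

```text
clock: 7.18
position: [560.2, 183.1, 164.1]
ee_rot: [0.79, -0.613, -0.0, 0.0]
contact_force: [-0.5, 0.2, -2.9]
gripper_width: 11.2
grasp_force: 58.9
```

```bash
python3 -c "
from h import *
st()"
```

```text
t 7.175 p [560.2 183.1 164.1] brg -1.32 zax [-0. -0. -1.] F [-0.5  0.2 -2.9] T [ 0.02  0.01 -0.01] w 11.2 g 58.9 j [ 0.59  0.38 -0.18 -0.   -1.01 -0.34]
```

Call:
{"name": "servo_tool", "arguments": {"rows": [[[0,0,0,4,0,0,0],[0,0,0,8,0,0,0],[0,0,0,12,0,0,0],[0,0,0,17,0,0,0],[0,0,0,22,0,0,0],[0,0,0,27,0,0,0],[0,0,0,32,0,0,0],[0,0,0,36,0,0,0],[0,0,0,40,0,0,0],[0,0,0,40,0,0,0]]]}}

```text
clock: 8.43
position: [560.1, 183.1, 123.9]
ee_rot: [0.79, -0.613, -0.0, 0.0]
contact_force: [0.4, -0.9, -4.0]
gripper_width: 11.4
grasp_force: 58.9
```

```bash
python3 -c "
from h import *
st()"
```

```text
t 8.425 p [560.1 183.1 123.9] brg -1.32 zax [-0.001 -0.    -1.   ] F [ 0.4 -0.9 -4. ] T [ 0.01 -0.02 -0.02] w 11.4 g 58.9 j [ 0.59  0.42 -0.23 -0.   -0.92 -0.34]
```

Call:
{"name": "servo_tool", "arguments": {"rows": [[[0,0,0,5,0,0,0],[0,0,0,11,0,0,0],[0,0,0,17,0,0,0],[0,0,0,23,0,0,0],[0,0,0,29,0,0,0],[0,0,0,35,0,0,0],[0,0,0,41,0,0,0],[0,0,0,46,0,0,0],[0,0,0,50,0,0,0],[0,0,0,50,0,0,0]]]}}

```text
clock: 9.68
position: [560.1, 183.1, 74.0]
ee_rot: [0.79, -0.613, -0.0, 0.0]
contact_force: [-0.4, -0.0, -2.6]
gripper_width: 11.1
grasp_force: 58.9
```

```bash
python3 -c "
from h import *
st()"
```

```text
t 9.675 p [560.1 183.1  74. ] brg -1.32 zax [-0.001 -0.    -1.   ] F [-0.4 -0.  -2.6] T [-0.05  0.04 -0.01] w 11.1 g 58.9 j [ 0.59  0.48 -0.28 -0.   -0.81 -0.34]
```

Call:
{"name": "servo_tool", "arguments": {"rows": [[[0,0,0,4,0,0,0],[0,0,0,8,0,0,0],[0,0,0,11,0,0,0],[0,0,0,13,0,0,0],[0,0,0,14,0,0,0],[0,0,0,14.5,0,0,0]]]}}

```text
clock: 10.42
position: [560.3, 183.2, 59.8]
ee_rot: [0.79, -0.613, 0.0, -0.0]
contact_force: [-0.0, -0.2, -4.4]
gripper_width: 11.0
grasp_force: 59.0
```

Call:
{"name": "servo_tool", "arguments": {"rows": [[[0,0,0,0.5,0,0,0],[0,0,0,1,0,0,0],[0,0,0,1,0,0,0]]]}}

```text
clock: 10.8
position: [560.3, 183.2, 58.8]
ee_rot: [0.79, -0.613, -0.0, 0.0]
contact_force: [-0.0, 0.9, -3.5]
gripper_width: 11.3
grasp_force: 59.0
```

Call:
{"name": "servo_tool", "arguments": {"rows": [[[0,0,0,0.5,0,0,0],[0,0,0,1,0,0,0],[0,0,0,1,0,0,0]]]}}

```text
clock: 11.18
position: [560.4, 183.2, 58.3]
ee_rot: [0.79, -0.613, 0.0, -0.0]
contact_force: [-1.2, -1.1, 1.7]
gripper_width: 10.7
grasp_force: 59.5
```

Contact is at TCP z 58.3, which means the tier is resting on the key. Now I turn about the bore, 70 mm along tool -x, towards the key bearing of about -1.12.

Call:
{"name": "servo_tool", "arguments": {"rows": [[[0,0,-1.4,0,0,0,-0.02],[0,-0.1,-2.8,0,0,0,-0.04],[0,-0.2,-5.6,0,0,0,-0.08],[0,-0.5,-8.4,0,0,0,-0.12],[0,-0.5,-8.4,0,0,0,-0.12]]]}}

```text
clock: 11.8
position: [568.5, 185.7, 58.2]
ee_rot: [0.825, -0.564, 0.0, -0.0]
contact_force: [-2.2, -1.5, 4.9]
gripper_width: 11.6
grasp_force: 60.1
```

```bash
python3 -c "
from h import *
st()"
```

```text
t 11.8 p [568.5 185.7  58.2] brg -1.2 zax [ 0. -0. -1.] F [-2.2 -1.5  4.9] T [-0.39  0.91  0.07] w 11.6 g 60.1 j [ 0.59  0.51 -0.27  0.   -0.79 -0.22]
```

Call:
{"name": "servo_tool", "arguments": {"rows": [[[0,0,-1.4,0,0,0,-0.02],[0,0,-1.4,0,0,0,-0.02]]]}}

```text
clock: 12.05
position: [569.5, 186.0, 58.1]
ee_rot: [0.831, -0.556, -0.0, 0.0]
contact_force: [-3.5, -1.8, 5.4]
gripper_width: 10.7
grasp_force: 60.2
```

Call:
{"name": "servo_tool", "arguments": {"rows": [[[0,0,-1.4,0,0,0,-0.02],[0,0,-1.4,0,0,0,-0.02]]]}}

```text
clock: 12.3
position: [571.1, 187.0, 57.4]
ee_rot: [0.836, -0.548, 0.0, -0.001]
contact_force: [-0.3, 0.2, -2.4]
gripper_width: 11.3
grasp_force: 59.0
```

Call:
{"name": "servo_tool", "arguments": {"rows": [[[0,0,-1.4,0,0,0,-0.02],[0,0,-1.4,0,0,0,-0.02]]]}}

```text
clock: 12.55
position: [572.3, 187.6, 57.0]
ee_rot: [0.842, -0.54, -0.0, 0.0]
contact_force: [0.1, -0.1, -2.6]
gripper_width: 11.1
grasp_force: 58.9
```

It dropped into the keyway at a bearing of about -1.15 and the forces went slack. Lowering gently.

Call:
{"name": "servo_tool", "arguments": {"rows": [[[0,0,0,1,0,0,0],[0,0,0,2,0,0,0],[0,0,0,3,0,0,0],[0,0,0,3,0,0,0]]]}}

```text
clock: 13.05
position: [572.1, 187.4, 54.7]
ee_rot: [0.842, -0.54, -0.0, 0.0]
contact_force: [0.6, -0.3, -3.3]
gripper_width: 11.2
grasp_force: 58.9
```

```bash
python3 -c "
from h import *
st()"
```

```text
t 13.05 p [572.1 187.4  54.7] brg -1.14 zax [-0. -0. -1.] F [ 0.6 -0.3 -3.3] T [ 0.05  0.01 -0.01] w 11.2 g 58.9 j [ 0.59  0.52 -0.26 -0.   -0.79 -0.15]
```

Call:
{"name": "servo_tool", "arguments": {"rows": [[[0,0,0,1,0,0,0],[0,0,0,2,0,0,0],[0,0,0,3,0,0,0],[0,0,0,3,0,0,0]]]}}

```text
clock: 13.55
position: [572.1, 187.3, 51.7]
ee_rot: [0.842, -0.54, -0.0, 0.0]
contact_force: [-0.1, -0.4, -3.1]
gripper_width: 11.0
grasp_force: 58.9
```

Call:
{"name": "servo_tool", "arguments": {"rows": [[[0,0,0,0.5,0,0,0],[0,0,0,1,0,0,0],[0,0,0,1,0,0,0]]]}}

```text
clock: 13.92
position: [572.1, 187.4, 50.8]
ee_rot: [0.842, -0.54, -0.0, 0.0]
contact_force: [-0.0, 0.0, -3.5]
gripper_width: 11.1
grasp_force: 58.9
```

Call:
{"name": "servo_tool", "arguments": {"rows": [[[0,0,0,0.5,0,0,0],[0,0,0,0.5,0,0,0]]]}}

```text
clock: 14.18
position: [572.2, 187.4, 50.4]
ee_rot: [0.842, -0.54, 0.0, -0.0]
contact_force: [0.4, 0.3, -2.6]
gripper_width: 11.1
grasp_force: 59.0
```

Call:
{"name": "servo_tool", "arguments": {"rows": [[[0,0,0,0.4,0,0,0],[0,0,0,0.7,0,0,0],[0,0,0,0.7,0,0,0]]]}}

```text
clock: 14.55
position: [572.2, 187.4, 50.4]
ee_rot: [0.842, -0.539, 0.0, -0.0]
contact_force: [-3.4, -0.8, 5.5]
gripper_width: 11.1
grasp_force: 60.0
```

```bash
python3 -c "
from h import *
st()"
```

```text
t 14.55 p [572.2 187.4  50.4] brg -1.14 zax [ 0.  0. -1.] F [-3.4 -0.8  5.5] T [-0.07  0.95 -0.01] w 11.1 g 60.0 j [ 0.59  0.53 -0.27  0.   -0.78 -0.15]
```

Flush: the tier bottomed at TCP z 50.4, 8 mm below the key-top contact. Release and retreat.

Call:
{"name": "servo_tool", "arguments": {"rows": [[[20,0,0,-0.3,0,0,0],[40,0,0,-0.3,0,0,0],[50,0,0,-0.3,0,0,0],[50,0,0,-0.3,0,0,0],[50,0,0,-15,0,0,0],[50,0,0,-40,0,0,0],[50,0,0,-80,0,0,0],[50,0,0,-130,0,0,0],[50,0,0,-180,0,0,0],[50,0,0,-180,0,0,0]]]}}

```text
clock: 15.8
position: [574.6, 188.4, 236.3]
ee_rot: [0.842, -0.539, 0.003, -0.005]
contact_force: [0.2, 0.3, 0.3]
gripper_width: 49.8
grasp_force: 0.0
```

```bash
python3 - <<'E'
from h import *
st()
L=[]
for n,u in(("scene",(300,200)),("side",(170,220))):
    im=np.ascontiguousarray(arm.get_image(n)[:,:,::-1]);L.append(cv2.resize(im[u[1]:u[1]+150,u[0]:u[0]+133],None,fx=3,fy=3,interpolation=cv2.INTER_CUBIC))
cv2.imwrite("pics/end.png",np.hstack(L))
E
```

```text
t 15.8 p [574.6 188.4 236.3] brg -1.139 zax [ 0.011  0.005 -1.   ] F [0.2 0.3 0.3] T [-0.06  0.02 -0.03] w 49.8 g 0.0 j [ 0.59  0.34 -0.05  0.   -1.17 -0.15]
```

View pics/end.png

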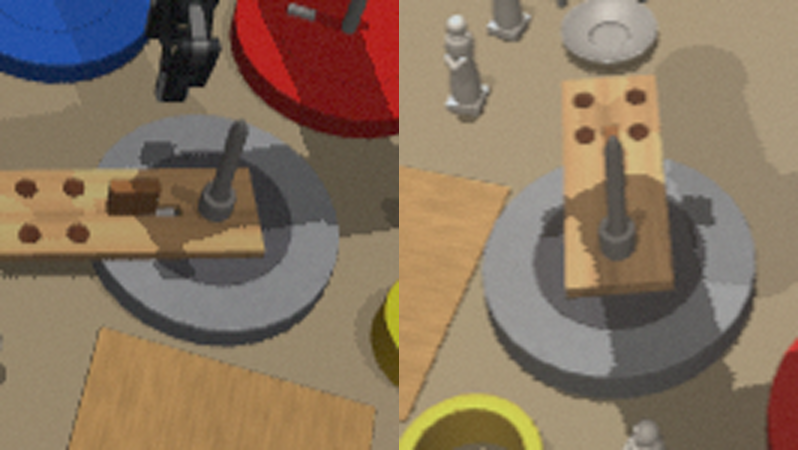

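The tier lies flush on the grey foot. The key shows in its keyway at crop (167,212), the rod passes through the bush at (218,203), and the gripper is clear.

```bash
python3 -c "
from bench import arm
print(arm.job_done())"
```

```text
the job is handed in; nothing more can be done
None
```

The tier is threaded on the grey stand's rod, keyed and lying flush on the foot. I let go of it, moved the gripper clear and handed the job in at about 16 s; the other things on the bench were not touched.

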